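Load the bowl finisher and set its dial to the red mark

ROBOT

A 6-joint arm with a two-finger parallel gripper is mounted at the origin on the work surface. World frame = base frame: x ahead of the robot, y to its left, z up, the work surface at z = 0. Lengths are in mm, angles in rad, forces in N, time in s.
With the tool pointing down it reaches from about 350 to 875 mm from the base axis. Payload 4.2 kg.
Tool frame: the origin (TCP) lies between the finger pads; the fingertips stand 25 mm ahead of it and the grasp point (between the pads) lies 6 mm ahead of it; z points along the fingers, y is the line along which they close (so a half turn about z gives the same grasp; the last joint's range is limited). The gripper opens to 85 mm and grips with 20 to 120 N. Pads are 22 mm wide; open, the fingers measure 114 mm over their backs; the gripper's body (76 mm by 85 mm) begins 54 mm behind the grasp point. The pads swing forward as they close: fully open they stand 13 mm farther back than shut.
Start: joints at [1.482, 0.385, 0.008, 0, -1.194, -0.259], TCP at [212.986, 587.568, 256.312] pointing down, gripper open.
Joint ranges: [-3.14, 3.14], [-1.21, 2.06], [-1.07, 1.41], [-3.16, 2.05], [-2.99, -0.16], [-3.1, 3.1]. Speed limits (rad/s): [2.79, 2.79, 3.14, 3.14, 3.14, 3.14].

INTERFACE

Orientations are given as a unit quaternion [x, y, z, w].
In Python, from bench import read_state, get_image, job_done gives the robot as it stands.
- The arm moves only by the tool play_rows, never from a script. Its argument "series" is a list of rows, each a list of 6 numbers: the shift along the world's x, y, z in mm, then the turn, a rotation vector about the world's x, y, z in units of 6 degrees (1.0 is 6 degrees). A call has 1 to 20 rows; each row shifts and turns the commanded pose from where the row before left it; what a row does not reach is not made up. A row lasts 1/12 s, in which the tool goes at most 41.7 mm and 7.16 degrees, less where a joint would pass 70% of its speed; a pose out of reach is approached as far as the arm can. A call is refused whole if a number of a shift passes 41.7 or a number of a turn 1, either way. A call with a gripper value outside its range is refused whole. "gripper" is the opening, from 0 (shut) to 1 (fully open), set as the call begins (left out, the last holds). The fingers move at their own pace and stop on an object; the grip force is fixed at half the most. Time passes only in rows, so rows that do not move let the fingers close. It gives the time, the measured TCP pose, the force, the opening and the grip force at its end, in the units of the state.
- read_state(): the state, without advancing time (a new reading comes with each control period).
- get_image(name): name is "scene" or "side" or "wrist"; returns a dict with "image" (400x640x3 uint8, red, green, blue), "fx", "fy", "cx", "cy" (pixels), "eye" and "rotation" of the camera in the world. Camera axes: x right, y down, z forward; pixel columns grow to the right and rows downward; lengths in mm; the calibration is good to about 2 mm. A picture is of the moment at which its call begins. There is no depth.
- job_done(): hands the job in; it is judged then, once.
The state is a dict: "clock": time; "joints": joint angles; "joint_vel": joint speeds; "joint_efforts": joint torques, N m; "position": TCP position; "ee_rot": TCP orientation; "contact_force": force on the tool from outside, world axes, zero at the start; "wrist_torque": the same for the moment, N m; "gripper_width": finger opening in mm; "grasp_force": force on a finger pad.
Only numpy, scipy, OpenCV 4.12 (cv2) and the standard library are available. Lean on these libraries where they do the work, as an engineer would, in place of code of your own. Each camera call takes 0.05 s, during which the arm holds its last target. There are 200 camera calls.

TASK

Tip the blue loading tray up on its hinge (it has a steel bar handle) so that all three blanks slide into the orange bowl, then swing the empty tray back down to its level rest. After that turn the console's black dial clockwise until its white pointer points at the red mark (at rest within the mark's width), and do not disturb the tools, bottle, jar and can standing around.

Things in the scene. Friction and masses are not known exactly. Their poses are not given: they have to be found in the camera images.
- machine: bowl finisher: aluminium-profile base 420 x 280 x 32 mm with a brass-coloured top, an open orange bowl and, on its robot side, a blue tipping tray. Fixed to the table, on the robot's left or right. Origin on the table under the middle of the tray hinge; its +x points from the tray to the bowl, z up.
- bowl_rim (a point): centre of the bowl's mouth, 115 mm above the table, 125 mm along the machine's +x from the hinge. The bowl is 280 mm across outside, 270 mm inside, its floor 77 mm below this point, with a low hub 20 mm high in the middle.
- tray (a joint): tilt of the blue loading tray (rad): 0 level and at rest, grows as the bar end is lifted and the open lip dips into the bowl, at most 1.3. The empty tray stays where it is left. Tray: 175 x 150 mm, three walls 33 mm above its floor, open towards the bowl; the lip reaches 40 mm past the hinge.
- tray_hinge (a point): middle of the tray's hinge axis (machine's y direction), 140 mm above the table; axes as the machine's. Hinge pillars stand 94 mm either side of it, 17 mm higher.
- tray_bar (a point): middle of the steel bar handle at the tray's outer end: round, 14 mm thick, 110 mm long along the machine's y, on two arms at its ends, free between them. With the tray level it is 175 mm from the hinge on the machine's -x side, 45 mm above hinge height (40 mm past the end wall, 10 mm above its top). Moves with the tray.
- dial (a joint): angle of the black dial knob (rad), grows clockwise seen from above the panel; free from 0 to 5.2, stays where left. At 0 its pointer lies 150 degrees anticlockwise from straight up the panel.
- mark (a joint): angle of the red index mark on the dial's scale, counted exactly as the dial's: the pointer is at the mark's middle when both values are equal. The mark cannot be pushed by hand.
- console: white and grey control console 200 x 210 mm, fixed, on the side where the machine is not. Origin on the table under the dial's centre, z up, +x level and away from the operator. The panel rises 18 degrees towards +x and faces -x and up: its normal is (-0.309, 0, 0.951) in this frame, its surface 95 mm above the origin. Flat but for two lamps at the upper corners.
- dial_grip (a point): point on the dial's axis, 30 mm out from the panel along its normal, to grip the knob at; axes as the console's. Knob: skirt disc 76 mm across up to 12 mm above the panel, on it a straight grip bar 70 mm long (along the pointer), 18 mm wide, from 12 to 48 mm above the panel, with a white stripe from its middle to the pointer end.
- dial_pointer (a point): tip of the dial's white pointer, 51 mm from the axis, 4 mm off the panel.
- mark_tip (a point): inner end of the red mark's centre line, at the same radius and height as the pointer tip. The red mark is a flat tab 13 mm wide, from 51 to 69 mm from the axis.
- blank0: aluminium disc blank, 60 mm across, 20 mm thick, about 0.13 kg, lying in the tray. Origin in the middle of its underside.
- blank1: copper-coloured block blank, 60 x 40 x 20 mm, about 0.13 kg, lying in the tray. Origin in the middle of its underside.
- blank2: aluminium disc blank, 60 mm across, 20 mm thick, about 0.13 kg, lying in the tray. Origin in the middle of its underside.
- wrench: steel wrench 160 mm long, lying between machine and console. Bystander. Origin under its middle, on the table.
- jar: amber jar 60 mm across, 75 mm high. Bystander. Origin under its middle, on the table.
- brush: brush 150 mm long, lying. Bystander. Origin under its middle, on the table.
- bottle: blue bottle 64 mm across, 170 mm high. Bystander. Origin under its middle, on the table.
- can: green can 72 mm across, 110 mm high. Bystander. Origin under its middle, on the table.
Things that resemble listed ones, but are neither listed nor needed, are in the scene too. What is shaped like the blank0 but green or yellow is not meant.

How it is judged:
By the outcome, as a careful person would: the job done as asked, in the order asked, and still so for the second after the job is handed in, with the robot touching nothing.
It also fails if it takes over 69 s, if anything falls off the work surface, if the arm or the gripper's body presses on something with over 40 N, if the wrist force passes 120 N, or if a joint passes its speed limit or range.

## Working session

There is one attempt and no reset: what is moved stays moved. The work goes in short steps, Python scripts to look and compute and a tool call to move; the robot and the scene stay as the last step left them, time stands still between calls to the robot, and variables do not carry over. Pictures are saved under pics/ and viewed, at most 10 in all, crops included, and the job is handed in when it is done.

Besides the shell and the picture viewer there is one more tool, called after "Emit:" as a command line: name --pt "numbers of a row" for each row, then --argument value for the rest. play_rows: Moves the arm, as the interface text tells. Its arguments: {"type":"object","properties":{"series":{"type":"array","items":{"type":"array","items":{"type":"number"}}},"gripper":{"type":"number"}},"required":["series"]}

```bash
mkdir -p pics
cat > h.py <<'E'
import numpy as np, cv2, json
from bench import read_state, get_image, job_done
from scipy.spatial.transform import Rotation as R
def snap(n,f):
    d=get_image(n); cv2.imwrite('pics/'+f+'.png',d['image'][:,:,::-1])
    c={k:np.array(d[k]).tolist() for k in('fx','fy','cx','cy','eye','rotation')}
    json.dump(c,open('pics/'+f+'.json','w')); return d
def cam(f): return json.load(open('pics/'+f+'.json'))
def ray(c,u,v):
    r=np.array(c['rotation']); r=r if r.shape==(3,3) else R.from_quat(r).as_matrix()
    d=r@np.array([(u-c['cx'])/c['fx'],(v-c['cy'])/c['fy'],1]); return np.array(c['eye']),d/np.linalg.norm(d)
def onz(c,u,v,z):
    e,d=ray(c,u,v); return e+d*(z-e[2])/d[2]
def proj(c,p):
    r=np.array(c['rotation']); r=r if r.shape==(3,3) else R.from_quat(r).as_matrix()
    q=r.T@(np.array(p)-c['eye']); return np.array([c['fx']*q[0]/q[2]+c['cx'],c['fy']*q[1]/q[2]+c['cy']])
E
python3 - <<'E'
from h import *
for n in('scene','side'): snap(n,n+'0'); print(cam(n+'0'))
print(read_state())
a=cv2.imread('pics/scene0.png')
E
```

```text
{'fx': 488.346449146999, 'fy': 488.346449146999, 'cx': 323.7289906170759, 'cy': 200.03323729187002, 'eye': [1318.111577377222, -777.4279766960623, 1013.889326226683], 'rotation': [0.8293376535638319, 0.3529854922165831, -0.16153136102603827, -0.40188047734485627]}
{'fx': 369.20475277726786, 'fy': 369.20475277726786, 'cx': 321.4686543050293, 'cy': 198.33165806559145, 'eye': [437.58391606640896, 703.2325163909185, 1023.39986310796], 'rotation': [-0.05003909939396418, 0.9409191633431581, -0.3340219445172707, 0.02442451977734308]}
{'clock': 0.1, 'joints': array([ 1.48160557e+00,  3.85438223e-01,  6.78221442e-03, -4.42094442e-04,
       -1.19399543e+00, -2.58591098e-01]), 'joint_vel': array([-0.00065323, -0.00391098,  0.00187208,  0.00158766,  0.0001593 ,
        0.00061256]), 'joint_efforts': array([-5.04919080e-04, -3.93315697e+01,  1.88929224e+01,  4.19789493e+00,
       -2.58510707e-03,  5.84619329e-06]), 'position': array([212.8326088 , 587.14772037, 255.36260705]), 'ee_rot': array([ 9.84904479e-01, -1.73096114e-01, -1.26257737e-04,  9.41611630e-04]), 'contact_force': array([ 0.34058749,  0.42911256, -0.79144661]), 'wrist_torque': array([ 0.00311976,  0.02772134, -0.02090481]), 'grasp_force': 0.0, 'gripper_width': 85.36404660147097}
```

View pics/scene0.png

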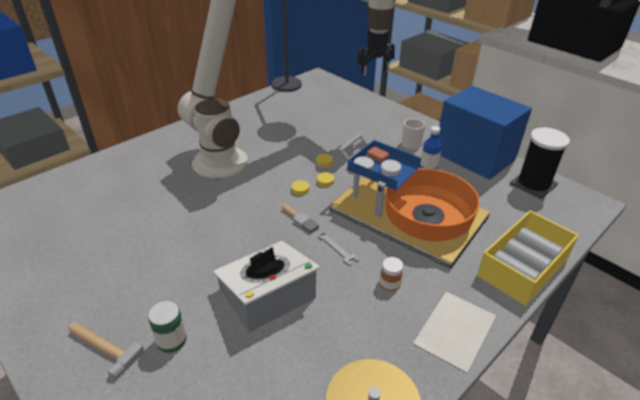

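View pics/side0.png

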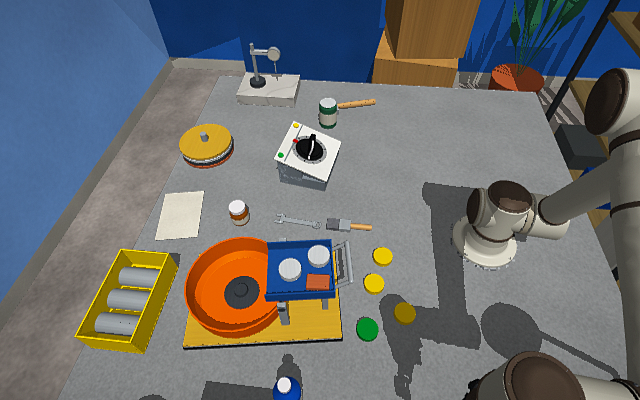

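The side view shows the bowl at (240,285), tray (300,270) with the bar near (343,263), and console dial at (311,149). Next, enlarged crops.

Run:
```python
from h import *
s=cv2.imread('pics/side0.png'); q=cv2.imread('pics/scene0.png')
def cr(im,x,y,w,h,W,H): return cv2.resize(im[y:y+h,x:x+w],(W,H),interpolation=cv2.INTER_CUBIC)
a=np.hstack([cr(s,180,230,200,150,400,300),cr(s,260,110,100,75,400,300)])
b=np.hstack([cr(q,320,120,200,150,400,300),cr(q,205,230,130,97,400,300)])
cv2.imwrite('pics/cr.png',np.vstack([a,b]))
```

```text
(no output)
```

View pics/cr.png

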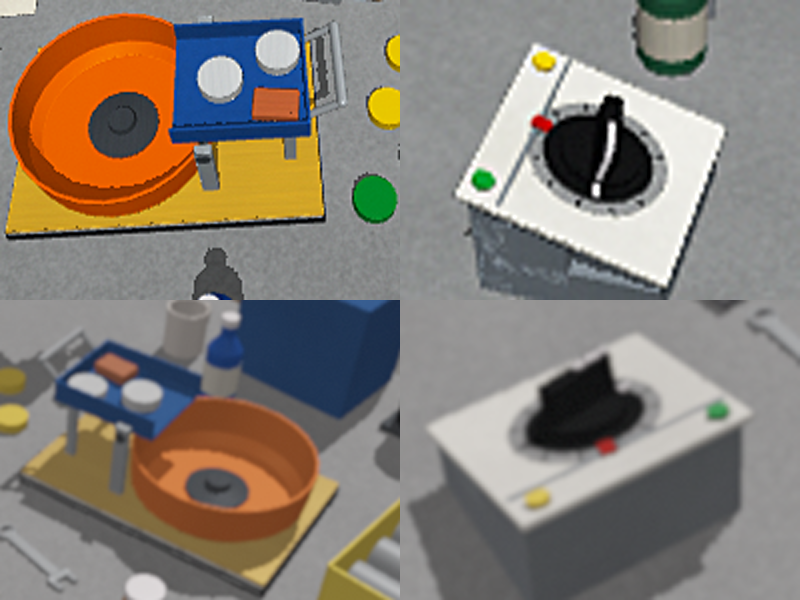

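```bash
cat > fit.py <<'E'
from h import *
from scipy.optimize import least_squares
S=cam('side0');Q=cam('scene0')
def W(p,l):
    c,s=np.cos(p[2]),np.sin(p[2]); return np.array([p[0]+c*l[0]-s*l[1],p[1]+s*l[0]+c*l[1],l[2]])
# machine: (cam, local, pixel)
M=[(S,(125,0,58),(241.5,290)),(S,(-175,-55,185),(346,242.5)),(S,(-175,55,185),(351.5,282)),
   (S,(0,94,157),(283,303.5)),(S,(0,-94,157),(282.5,239)),
   (Q,(125,0,58),(320+218/2,120+185/2)),(Q,(0,-94,157),(320+122/2,120+127/2)),(Q,(-135,-75,168),(320+62/2,120+80/2)),(Q,(-135,75,168),(320+111/2,120+43/2)),(S,(-135,-75,168),(180+302/2,230+19/2))]
f=lambda p:np.concatenate([proj(c,W(p,l))-u for c,l,u in M])
r=least_squares(f,[500,300,0],loss='soft_l1'); m=r.x; print('machine',m.round(3),r.fun.reshape(-1,2).round(1).tolist())
print('bar',W(m,(-175,0,185)),'bottle',onz(S,285,382,170))
n=np.array([-.309,0,.951]);u=np.array([.951,0,.309])
def P(a,l,h): return np.array([0,0,95])+a*u+l*np.array([0,1,0])+h*n   # up,left,height
sc=lambda x,y:(260+(x-400)/4,110+y/4)
sq=lambda x,y:(205+(x-400)*130/400,230+(y-300)*97/300)
def g(p):
    w,a,b=100,p[3],p[4]
    C=[(S,P(b,-w,0),sc(535,45)),(S,P(b,w,0),sc(457,195)),(S,P(-a,-w,0),sc(725,128)),(S,P(-a,w,0),sc(665,288)),(S,P(0,0,0),sc(599,159)),
     (Q,P(b,-w,0),sq(525,527)),(Q,P(b,w,0),sq(750,411)),(Q,P(-a,-w,0),sq(430,430)),(Q,P(-a,w,0),sq(638,336)),(Q,P(0,0,0),sq(583,414))]
    return np.concatenate([proj(c,W(p,l))-np.array(x) for c,l,x in C])
r=least_squares(g,[500,-150,0,100,100],loss='soft_l1',x_scale=[10,10,.1,10,10]); k=r.x; print('console',k.round(3),r.cost,r.fun.reshape(-1,2).round(1).tolist())
def ang(c,uv,h,rad):
    F=lambda t:proj(c,W(k,P(rad*np.cos(t-2.618),-rad*np.sin(t-2.618),h)))
    T=np.linspace(-.3,5.5,2000); d=[np.linalg.norm(F(t)-uv) for t in T]; i=np.argmin(d); return T[i],d[i]
print('mark',ang(S,sc(541,123),2,60),ang(Q,sq(606,446),2,60),'ptr',ang(S,sc(597,195),4,51))
print('dial_grip',W(k,P(0,0,30)))
print('R dial tool z', -(W(k,n)-W(k,(0,0,0))))
E
python3 fit.py
```

```text
machine [6.03601e+02 2.53782e+02 1.62000e-01] [[-0.9, -1.1], [0.7, 0.3], [-0.7, -1.5], [-2.1, 0.5], [-0.3, 0.4], [-0.1, -3.7], [0.1, -0.8], [-3.9, 0.9], [-2.7, -0.9], [0.1, 1.1]]
bar [430.87785005 225.6418667  185.        ] bottle [546.44266204 521.90642886 170.        ]
console [ 6.01499e+02 -2.68288e+02 -1.75000e-01  9.57930e+01  9.97330e+01] 7.790126414754681 [[-0.6, 0.1], [-0.1, -1.4], [-0.9, 0.3], [-0.3, -2.1], [-0.4, -0.1], [0.2, -2.4], [-0.8, 0.2], [0.3, -2.5], [-1.4, -1.0], [0.3, 0.7]]
mark (np.float64(2.7871435717858932), np.float64(0.22680320772449247)) (np.float64(2.7755377688844423), np.float64(0.08874545694485647)) ptr (np.float64(0.7764382191095547), np.float64(1.022143066841199))
dial_grip [ 592.37031064 -266.67619561  123.53      ]
R dial tool z [ 0.30429408 -0.05372257 -0.951     ]
```

Emit:
play_rows --pt "14 -24 0 0 0 -0.675" --pt "14 -24 0 0 0 -0.675" --pt "14 -24 0 0 0 -0.675" --pt "14 -24 0 0 0 -0.675" --pt "14 -24 0 0 0 -0.675" --pt "14 -24 0 0 0 -0.675" --pt "14 -24 0 0 0 -0.675" --pt "14 -24 0 0 0 -0.675" --pt "14 -24 0 0 0 -0.675" --pt "14 -24 0 0 0 -0.675" --pt "14 -24 0 0 0 -0.675" --pt "14 -24 0 0 0 -0.675" --pt "14 -24 0 0 0 -0.675" --pt "14 -24 0 0 0 -0.675" --pt "14 -24 0 0 0 -0.675" --pt "0 0 0 0 0 0" --pt "0 0 0 0 0 0" --pt "0 0 0 0 0 0" --gripper 0.38

```text
clock: 1.6
position: [422.9, 227.5, 256.1]
ee_rot: [0.762, -0.647, -0.0, 0.0]
contact_force: [0.3, -0.5, -0.3]
gripper_width: 32.4
grasp_force: 0.0
```

Run:
```python
from h import *
snap('wrist','w1'); s=read_state(); print(s['position'],s['joints'],s['gripper_width'],R.from_quat(s['ee_rot']).as_matrix().round(3))
c=cam('w1');print(proj(c,[430.9,225.6,185]))
```

```text
[422.74873309 227.91178378 256.13452865] [ 8.33548890e-01  1.36916108e-01 -3.33949884e-01 -1.81895952e-04
 -1.10016947e+00 -6.69961926e-01] 32.63649052690051 [[ 0.163 -0.987 -0.   ]
 [-0.987 -0.163 -0.   ]
 [ 0.     0.    -1.   ]]
[305.64530765 220.92494402]
```

View pics/w1.png

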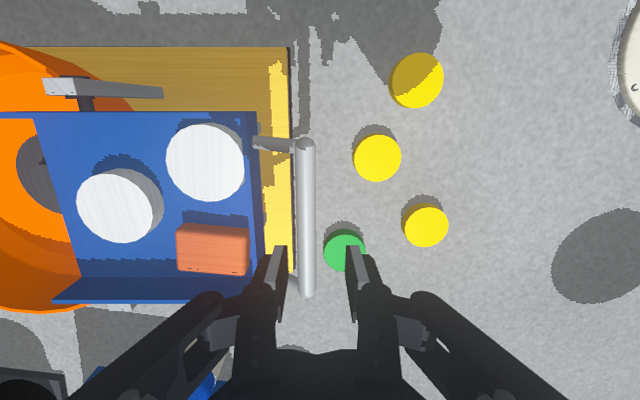

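The wrist view shows the bar from (307,143) to (308,293), parallel to the pads and within 1 mm of the fit. I'll descend and grip it.

Emit:
play_rows --pt "2.5 -1 -5 0 0 0" --pt "2.5 -1 -10 0 0 0" --pt "2.5 -0.5 -12 0 0 0" --pt "0 0 -12 0 0 0" --pt "0 0 -12 0 0 0" --pt "0 0 -9 0 0 0" --pt "0 0 -5 0 0 0" --pt "0 0 0 0 0 0" --pt "0 0 0 0 0 0"

```text
clock: 2.4
position: [430.6, 225.3, 191.2]
ee_rot: [0.762, -0.647, 0.0, 0.0]
contact_force: [-0.3, 0.3, 0.7]
gripper_width: 32.8
grasp_force: 0.0
```

Emit:
play_rows --pt "0 0 0 0 0 0" --pt "0 0 0 0 0 0" --pt "0 0 0 0 0 0" --pt "0 0 0 0 0 0" --pt "0 0 0 0 0 0" --pt "0 0 0 0 0 0" --gripper 0

```text
clock: 2.9
position: [431.0, 225.5, 192.1]
ee_rot: [0.762, -0.647, 0.0, -0.001]
contact_force: [0.1, 0.4, 4.5]
gripper_width: 12.0
grasp_force: 58.6
```

Run:
```python
from h import *
# arc: bar from hinge, tilt steps, tool vertical; machine yaw .162
yaw=.163; b0=np.radians(180)-np.arctan2(45,175); rr=np.hypot(175,45)
th=np.concatenate([np.linspace(0,1.25,31)])
x=rr*np.cos(b0-th); z=rr*np.sin(b0-th)
for t,dx,dz in zip(th[1:],np.diff(x),np.diff(z)): print(round(t,3),[round(dx*np.cos(yaw),1),round(dx*np.sin(yaw),1),round(dz,1)])
```

```text
0.042 [np.float64(2.0), np.float64(0.3), np.float64(7.3)]
0.083 [np.float64(2.3), np.float64(0.4), np.float64(7.2)]
0.125 [np.float64(2.6), np.float64(0.4), np.float64(7.1)]
0.167 [np.float64(2.9), np.float64(0.5), np.float64(6.9)]
0.208 [np.float64(3.2), np.float64(0.5), np.float64(6.8)]
0.25 [np.float64(3.4), np.float64(0.6), np.float64(6.7)]
0.292 [np.float64(3.7), np.float64(0.6), np.float64(6.5)]
0.333 [np.float64(4.0), np.float64(0.7), np.float64(6.4)]
0.375 [np.float64(4.2), np.float64(0.7), np.float64(6.2)]
0.417 [np.float64(4.5), np.float64(0.7), np.float64(6.0)]
0.458 [np.float64(4.7), np.float64(0.8), np.float64(5.8)]
0.5 [np.float64(5.0), np.float64(0.8), np.float64(5.6)]
0.542 [np.float64(5.2), np.float64(0.9), np.float64(5.4)]
0.583 [np.float64(5.4), np.float64(0.9), np.float64(5.2)]
0.625 [np.float64(5.6), np.float64(0.9), np.float64(4.9)]
0.667 [np.float64(5.8), np.float64(1.0), np.float64(4.7)]
0.708 [np.float64(6.0), np.float64(1.0), np.float64(4.4)]
0.75 [np.float64(6.2), np.float64(1.0), np.float64(4.2)]
0.792 [np.float64(6.3), np.float64(1.0), np.float64(3.9)]
0.833 [np.float64(6.5), np.float64(1.1), np.float64(3.7)]
0.875 [np.float64(6.6), np.float64(1.1), np.float64(3.4)]
0.917 [np.float64(6.8), np.float64(1.1), np.float64(3.1)]
0.958 [np.float64(6.9), np.float64(1.1), np.float64(2.8)]
1.0 [np.float64(7.0), np.float64(1.2), np.float64(2.5)]
1.042 [np.float64(7.1), np.float64(1.2), np.float64(2.2)]
1.083 [np.float64(7.2), np.float64(1.2), np.float64(1.9)]
1.125 [np.float64(7.3), np.float64(1.2), np.float64(1.6)]
1.167 [np.float64(7.3), np.float64(1.2), np.float64(1.3)]
1.208 [np.float64(7.4), np.float64(1.2), np.float64(1.0)]
1.25 [np.float64(7.4), np.float64(1.2), np.float64(0.7)]
```

Emit:
play_rows --pt "2.0 0.3 7.3 0 0 0" --pt "2.3 0.4 7.2 0 0 0" --pt "2.6 0.4 7.1 0 0 0" --pt "2.9 0.5 6.9 0 0 0" --pt "3.2 0.5 6.8 0 0 0" --pt "3.4 0.6 6.7 0 0 0" --pt "3.7 0.6 6.5 0 0 0" --pt "4.0 0.7 6.4 0 0 0"

```text
clock: 3.57
position: [452.8, 228.9, 245.3]
ee_rot: [0.762, -0.648, -0.002, 0.002]
contact_force: [-4.2, 4.9, -6.8]
gripper_width: 12.1
grasp_force: 58.4
```

Emit:
play_rows --pt "4.2 0.7 6.2 0 0 0" --pt "4.5 0.7 6.0 0 0 0" --pt "4.7 0.8 5.8 0 0 0" --pt "5.0 0.8 5.6 0 0 0" --pt "5.2 0.9 5.4 0 0 0" --pt "5.4 0.9 5.2 0 0 0" --pt "5.6 0.9 4.9 0 0 0" --pt "5.8 1.0 4.7 0 0 0"

```text
clock: 4.23
position: [490.5, 235.1, 290.4]
ee_rot: [0.762, -0.647, -0.003, 0.005]
contact_force: [-15.7, 5.4, 5.3]
gripper_width: 11.7
grasp_force: 58.4
```

Emit:
play_rows --pt "6.0 1.0 4.4 0 0 0" --pt "6.2 1.0 4.2 0 0 0" --pt "6.3 1.0 3.9 0 0 0" --pt "6.5 1.1 3.7 0 0 0" --pt "6.6 1.1 3.4 0 0 0" --pt "6.8 1.1 3.1 0 0 0" --pt "6.9 1.1 2.8 0 0 0" --pt "7.0 1.2 2.5 0 0 0" --pt "0 0 0 0 0 0" --pt "0 0 0 0 0 0" --pt "0 0 0 0 0 0" --pt "0 0 0 0 0 0"

```text
clock: 5.23
position: [544.5, 244.0, 323.7]
ee_rot: [0.763, -0.647, -0.001, 0.001]
contact_force: [-12.7, 3.1, 14.7]
gripper_width: 11.8
grasp_force: 58.7
```

Run:
```python
from h import *
snap('side','s2');snap('scene','q2'); a=cv2.imread('pics/s2.png');b=cv2.imread('pics/q2.png')
cv2.imwrite('pics/v2.png',np.hstack([cv2.resize(a[220:370,170:370],(400,300)),cv2.resize(b[120:270,320:520],(400,300))]))
s=read_state();print(s['position'],s['joints'])
```

```text
[544.73311559 243.98256833 323.74079139] [ 6.91752994e-01  2.99320319e-01  5.06440651e-02 -8.29042851e-04
 -1.32291442e+00 -5.27143765e-01]
```

View pics/v2.png

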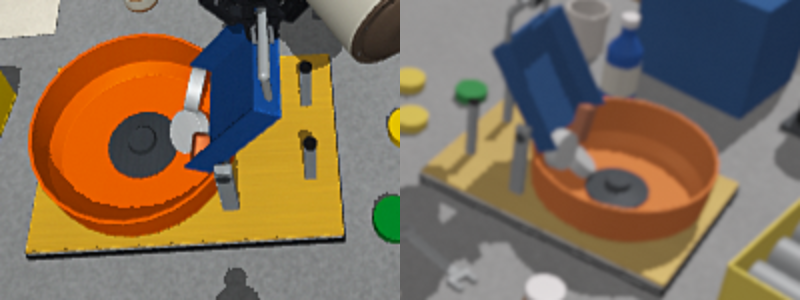

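All three blanks have slid to the bowl: a disc and the block lie at crop-left (190,130)/(200,145), and one disc leans on the lip at (195,85). I'll tip a little further, then come back slowly.

Emit:
play_rows --pt "7.1 1.2 2.2 0 0 0" --pt "7.2 1.2 1.9 0 0 0" --pt "7.3 1.2 1.6 0 0 0" --pt "7.3 1.2 1.3 0 0 0" --pt "7.4 1.2 1.0 0 0 0" --pt "0 0 0 0 0 0" --pt "0 0 0 0 0 0" --pt "0 0 0 0 0 0" --pt "0 0 0 0 0 0" --pt "0 0 0 0 0 0" --pt "0 0 0 0 0 0"

```text
clock: 6.25
position: [584.0, 250.3, 331.1]
ee_rot: [0.763, -0.647, 0.002, -0.002]
contact_force: [-2.1, 3.7, 7.4]
gripper_width: 11.6
grasp_force: 63.2
```

Emit:
play_rows --pt "-7.4 -1.2 -1.0 0 0 0" --pt "-7.3 -1.2 -1.3 0 0 0" --pt "-7.3 -1.2 -1.6 0 0 0" --pt "-7.2 -1.2 -1.9 0 0 0" --pt "-7.1 -1.2 -2.2 0 0 0" --pt "-7.0 -1.2 -2.5 0 0 0" --pt "-6.9 -1.1 -2.8 0 0 0" --pt "-6.8 -1.1 -3.1 0 0 0" --pt "-6.6 -1.1 -3.4 0 0 0" --pt "-6.5 -1.1 -3.7 0 0 0" --pt "-6.3 -1.0 -3.9 0 0 0" --pt "-6.2 -1.0 -4.2 0 0 0" --pt "-6.0 -1.0 -4.4 0 0 0" --pt "0 0 0 0 0 0"

```text
clock: 7.42
position: [494.9, 235.9, 293.4]
ee_rot: [0.763, -0.647, 0.001, -0.002]
contact_force: [-3.7, 3.5, 5.6]
gripper_width: 11.4
grasp_force: 65.2
```

Run:
```python
from h import *
snap('side','s3');snap('scene','q3'); a=cv2.imread('pics/s3.png');b=cv2.imread('pics/q3.png')
cv2.imwrite('pics/v3.png',np.hstack([cv2.resize(a[220:370,170:370],(400,300)),cv2.resize(b[120:270,320:520],(400,300))]))
```

```text
(no output)
```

View pics/v3.png

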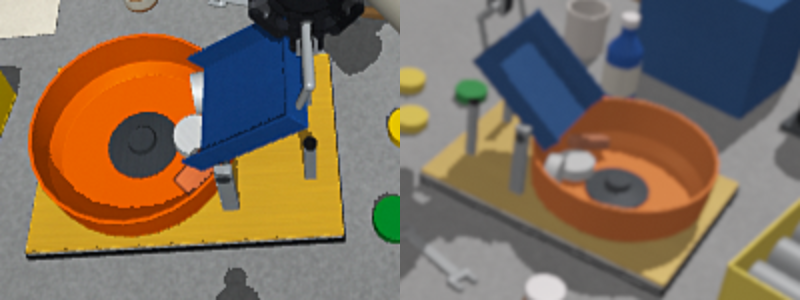

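The tray is empty and the blanks are in the bowl. I'll swing it down the rest of the way.

Emit:
play_rows --pt "-5.8 -1.0 -4.7 0 0 0" --pt "-5.6 -0.9 -4.9 0 0 0" --pt "-5.4 -0.9 -5.2 0 0 0" --pt "-5.2 -0.9 -5.4 0 0 0" --pt "-5.0 -0.8 -5.6 0 0 0" --pt "-4.7 -0.8 -5.8 0 0 0" --pt "-4.5 -0.7 -6.0 0 0 0" --pt "-4.2 -0.7 -6.2 0 0 0"

```text
clock: 8.18
position: [455.3, 229.4, 248.6]
ee_rot: [0.762, -0.647, 0.001, -0.002]
contact_force: [-1.7, 1.3, 5.9]
gripper_width: 11.8
grasp_force: 68.2
```

Emit:
play_rows --pt "-4.0 -0.7 -6.4 0 0 0" --pt "-3.7 -0.6 -6.5 0 0 0" --pt "-3.4 -0.6 -6.7 0 0 0" --pt "-3.2 -0.5 -6.8 0 0 0" --pt "-2.9 -0.5 -6.9 0 0 0" --pt "-2.6 -0.4 -7.1 0 0 0" --pt "-2.3 -0.4 -7.2 0 0 0" --pt "-2.0 -0.3 -7.3 0 0 0" --pt "0 0 0 0 0 0" --pt "0 0 0 0 0 0"

```text
clock: 9.02
position: [431.0, 225.4, 191.0]
ee_rot: [0.762, -0.647, 0.0, -0.001]
contact_force: [4.3, 2.8, 2.0]
gripper_width: 11.9
grasp_force: 71.9
```

Emit:
play_rows --pt "0 0 -1 0 0 0" --pt "0 0 -1 0 0 0" --pt "0 0 0 0 0 0" --pt "0 0 0 0 0 0"

```text
clock: 9.35
position: [431.0, 225.4, 190.9]
ee_rot: [0.762, -0.647, 0.0, -0.001]
contact_force: [-0.5, 1.8, 12.1]
gripper_width: 11.7
grasp_force: 73.0
```

Emit:
play_rows --pt "0 0 0 0 0 0" --pt "0 0 0 0 0 0" --pt "0 0 0 0 0 0" --pt "0 0 0 0 0 0" --gripper 0.38

```text
clock: 9.68
position: [429.3, 224.0, 187.9]
ee_rot: [0.762, -0.648, -0.0, 0.002]
contact_force: [0.4, 0.0, -0.6]
gripper_width: 32.4
grasp_force: 0.0
```

Emit:
play_rows --pt "0 0 4 0 0 0" --pt "0 0 10 0 0 0" --pt "0 0 15 0 0 0" --pt "0 0 20 0 0 0" --pt "0 0 20 0 0 0" --pt "0 0 20 0 0 0" --pt "0 0 5 0 0 0" --pt "0 0 0 0 0 0"

```text
clock: 10.35
position: [430.8, 225.4, 284.7]
ee_rot: [0.762, -0.647, 0.0, -0.001]
contact_force: [0.2, 0.6, 0.0]
gripper_width: 32.4
grasp_force: 0.0
```

```bash
cat >> fit.py <<'E'
def tgt(h,phi,kk=None):   # TCP height over panel, pointer angle
    kk=k if kk is None else kk
    D=lambda v:W(kk,v)-W(kk,(0,0,0))+np.array([0,0,0])
    rot=lambda v:np.array([np.cos(kk[2])*v[0]-np.sin(kk[2])*v[1],np.sin(kk[2])*v[0]+np.cos(kk[2])*v[1],v[2]])
    z=-rot(n); b=rot(np.cos(phi-2.618)*u-np.sin(phi-2.618)*np.array([0,1,0]))
    y=np.cross(z,b); y=y if y[0]<0 else -y
    return W(kk,P(0,0,h)),R.from_matrix(np.array([np.cross(y,z),y,z]).T)
def delta(p,q):
    s=read_state(); r=(q*R.from_quat(s['ee_rot']).inv()).as_rotvec(degrees=True)/6
    print('shift',(p-s['position']).round(1),'turn',r.round(2))
E
python3 - <<'E'
from fit import *
delta(*tgt(130,.776)); s=read_state(); print(s['position'],s['joints'].round(3))
E
```

```text
machine [6.03601e+02 2.53782e+02 1.62000e-01] [[-0.9, -1.1], [0.7, 0.3], [-0.7, -1.5], [-2.1, 0.5], [-0.3, 0.4], [-0.1, -3.7], [0.1, -0.8], [-3.9, 0.9], [-2.7, -0.9], [0.1, 1.1]]
bar [430.87785005 225.6418667  185.        ] bottle [546.44266204 521.90642886 170.        ]
console [ 6.01499e+02 -2.68288e+02 -1.75000e-01  9.57930e+01  9.97330e+01] 7.790126414754681 [[-0.6, 0.1], [-0.1, -1.4], [-0.9, 0.3], [-0.3, -2.1], [-0.4, -0.1], [0.2, -2.4], [-0.8, 0.2], [0.3, -2.5], [-1.4, -1.0], [0.3, 0.7]]
mark (np.float64(2.7871435717858932), np.float64(0.22680320772449247)) (np.float64(2.7755377688844423), np.float64(0.08874545694485647)) ptr (np.float64(0.7764382191095547), np.float64(1.022143066841199))
dial_grip [ 592.37031064 -266.67619561  123.53      ]
R dial tool z [ 0.30429408 -0.05372257 -0.951     ]
shift [ 131.1 -486.7  -66.1] turn [-0.44 -2.95 -0.63]
[430.81124631 225.36526932 284.70863011] [ 0.817  0.124 -0.275  0.    -1.169 -0.654]
```

Emit:
play_rows --pt "7.3 -27 -3.7 -0.025 -0.164 -0.035" --pt "7.3 -27 -3.7 -0.025 -0.164 -0.035" --pt "7.3 -27 -3.7 -0.025 -0.164 -0.035" --pt "7.3 -27 -3.7 -0.025 -0.164 -0.035" --pt "7.3 -27 -3.7 -0.025 -0.164 -0.035" --pt "7.3 -27 -3.7 -0.025 -0.164 -0.035" --pt "7.3 -27 -3.7 -0.025 -0.164 -0.035" --pt "7.3 -27 -3.7 -0.025 -0.164 -0.035" --pt "7.3 -27 -3.7 -0.025 -0.164 -0.035" --pt "7.3 -27 -3.7 -0.025 -0.164 -0.035" --pt "7.3 -27 -3.7 -0.025 -0.164 -0.035" --pt "7.3 -27 -3.7 -0.025 -0.164 -0.035" --pt "7.3 -27 -3.7 -0.025 -0.164 -0.035" --pt "7.3 -27 -3.7 -0.025 -0.164 -0.035" --pt "7.3 -27 -3.7 -0.025 -0.164 -0.035" --pt "7.3 -27 -3.7 -0.025 -0.164 -0.035" --pt "7.3 -27 -3.7 -0.025 -0.164 -0.035" --pt "7.3 -27 -3.7 -0.025 -0.164 -0.035" --pt "0 0 0 0 0 0" --pt "0 0 0 0 0 0" --gripper 0.7

```text
clock: 12.02
position: [560.6, -261.9, 214.0]
ee_rot: [0.731, -0.665, 0.13, -0.081]
contact_force: [0.1, -0.1, 0.2]
gripper_width: 60.1
grasp_force: 0.0
```

Run:
```python
from fit import *
snap('wrist','w4');snap('side','s4'); s=read_state(); print(s['position'],s['joints'].round(3)); delta(*tgt(130,.776))
c=cam('w4')
im=cv2.imread('pics/w4.png')
for lab,p in dict(ctr=P(0,0,48),p=P(51*np.cos(.776-2.618),-51*np.sin(.776-2.618),4),m=P(51*np.cos(2.78-2.618),-51*np.sin(2.78-2.618),4)).items():
    print(lab,proj(c,W(k,p)))
# tray bar check
b=cv2.imread('pics/s4.png'); cv2.imwrite('pics/v4.png',np.hstack([cv2.resize(im,(480,300)),cv2.resize(b[220:370,190:350],(320,300))]))
```

```text
machine [6.03601e+02 2.53782e+02 1.62000e-01] [[-0.9, -1.1], [0.7, 0.3], [-0.7, -1.5], [-2.1, 0.5], [-0.3, 0.4], [-0.1, -3.7], [0.1, -0.8], [-3.9, 0.9], [-2.7, -0.9], [0.1, 1.1]]
bar [430.87785005 225.6418667  185.        ] bottle [546.44266204 521.90642886 170.        ]
console [ 6.01499e+02 -2.68288e+02 -1.75000e-01  9.57930e+01  9.97330e+01] 7.790126414754681 [[-0.6, 0.1], [-0.1, -1.4], [-0.9, 0.3], [-0.3, -2.1], [-0.4, -0.1], [0.2, -2.4], [-0.8, 0.2], [0.3, -2.5], [-1.4, -1.0], [0.3, 0.7]]
mark (np.float64(2.7871435717858932), np.float64(0.22680320772449247)) (np.float64(2.7755377688844423), np.float64(0.08874545694485647)) ptr (np.float64(0.7764382191095547), np.float64(1.022143066841199))
dial_grip [ 592.37031064 -266.67619561  123.53      ]
R dial tool z [ 0.30429408 -0.05372257 -0.951     ]
[ 561.04586536 -260.49259485  215.3523377 ] [-0.172  0.285 -0.287  0.006 -0.689  0.264]
shift [ 0.9 -0.8  3.3] turn [ 0.02 -0.05  0.01]
ctr [312.36657919 221.57052077]
p [313.02992463 252.80135594]
m [259.39133023 179.32670038]
```

View pics/v4.png

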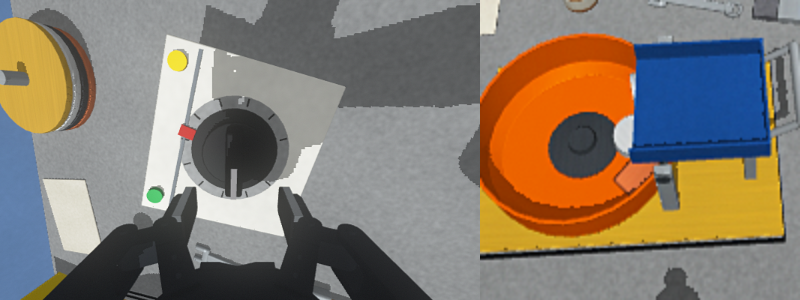

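```bash
python3 - <<'E' | tail -8
from fit import *
c=cam('w4'); im=cv2.imread('pics/w4.png')
cv2.imwrite('pics/v5.png',cv2.resize(im[110:290,210:410],(800,720)[:2] if 0 else (660,594),interpolation=cv2.INTER_CUBIC))
T=lambda q:((np.array(q)-[210,110])*3.3).round(0)
for h in(0,12,48): print(h,proj(c,W(k,P(0,0,h))),T(proj(c,W(k,P(0,0,h)))))
for h in(4,48):print('p',h,T(proj(c,W(k,P(51*np.cos(.776-2.618),-51*np.sin(.776-2.618),h)))))
E
```

```text
mark (np.float64(2.7871435717858932), np.float64(0.22680320772449247)) (np.float64(2.7755377688844423), np.float64(0.08874545694485647)) ptr (np.float64(0.7764382191095547), np.float64(1.022143066841199))
dial_grip [ 592.37031064 -266.67619561  123.53      ]
R dial tool z [ 0.30429408 -0.05372257 -0.951     ]
0 [312.7111393  200.86675258] [339. 300.]
12 [312.63686899 205.32947209] [339. 315.]
48 [312.36657919 221.57052077] [338. 368.]
p 4 [340. 471.]
p 48 [339. 560.]
```

View pics/v5.png

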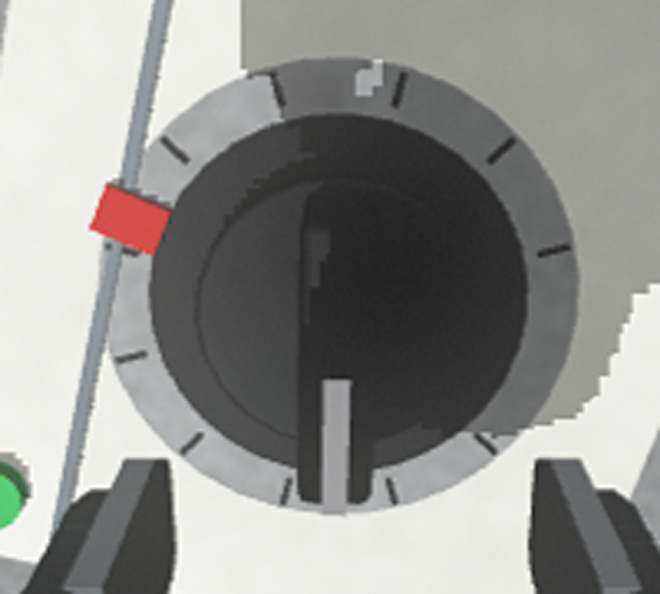

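Wrist crop: bar stripe runs (337,380)→(335,513), red mark inner end is at (162,230). Both agree with the fit (pointer ≈0.79, mark ≈2.78). Next I go down along the panel normal.

```bash
python3 - <<'E' | tail -1
from fit import *
delta(*tgt(42,.79))
E
```

```text
shift [ 27.7  -5.5 -80.4] turn [ 0.06 -0.05 -0.12]
```

Emit:
play_rows --pt "2 0 -6 0.06 -0.05 -0.12" --pt "3.5 -0.7 -10 0 0 0" --pt "3.5 -0.7 -10 0 0 0" --pt "3.5 -0.7 -10 0 0 0" --pt "3.5 -0.7 -10 0 0 0" --pt "3.5 -0.7 -10 0 0 0" --pt "0 0 0 0 0 0" --pt "0 0 0 0 0 0" --pt "0 0 0 0 0 0"

```text
clock: 12.87
position: [581.6, -264.5, 160.8]
ee_rot: [0.727, -0.669, 0.133, -0.085]
contact_force: [0.0, -0.1, -0.6]
gripper_width: 59.8
grasp_force: 0.0
```

```bash
python3 - <<'E' | tail -1
from fit import *
delta(*tgt(42,.79))
E
```

```text
shift [  7.1  -1.5 -25.9] turn [ 0.01  0.03 -0.  ]
```

Emit:
play_rows --pt "2 -0.4 -7 0 0 0" --pt "2 -0.4 -7 0 0 0" --pt "2 -0.4 -7 0 0 0" --pt "1 -0.3 -5 0 0 0" --pt "0 0 0 0 0 0" --pt "0 0 0 0 0 0" --pt "0 0 0 0 0 0"

```text
clock: 13.45
position: [588.5, -266.0, 134.8]
ee_rot: [0.727, -0.669, 0.133, -0.085]
contact_force: [0.6, -0.5, 0.2]
gripper_width: 59.8
grasp_force: 0.0
```

Emit:
play_rows --pt "0 0 0 0 0 0" --pt "0 0 0 0 0 0" --pt "0 0 0 0 0 0" --pt "0 0 0 0 0 0" --pt "0 0 0 0 0 0" --pt "0 0 0 0 0 0" --gripper 0

```text
clock: 13.95
position: [588.8, -265.9, 135.4]
ee_rot: [0.727, -0.669, 0.133, -0.085]
contact_force: [-0.1, 1.1, 3.7]
gripper_width: 17.4
grasp_force: 59.3
```

```bash
python3 - <<'E' | tail -4
from fit import *
delta(*tgt(42,.79)); delta(*tgt(42,2.78))
z=-(W(k,n)-W(k,(0,0,0))); print('cw per unit turn', z, 'rad', 2.78-.79)
s=read_state(); print(s['contact_force'],s['wrist_torque'])
E
```

```text
shift [-0.1 -0.1 -0.4] turn [ 0.01  0.03 -0.  ]
shift [-0.1 -0.1 -0.4] turn [-3.36  0.63 10.45]
cw per unit turn [ 0.30429408 -0.05372257 -0.951     ] rad 1.9899999999999998
[-0.12976259  1.06449455  3.72945363] [0.32418741 0.59807345 0.04489378]
```

Gripped. I'll turn clockwise 19 units about the panel's inward normal.

Emit:
play_rows --pt "0 0 0 0.24 -0.043 -0.76" --pt "0 0 0 0.24 -0.043 -0.76" --pt "0 0 0 0.24 -0.043 -0.76" --pt "0 0 0 0.24 -0.043 -0.76" --pt "0 0 0 0.24 -0.043 -0.76" --pt "0 0 0 0.24 -0.043 -0.76" --pt "0 0 0 0.24 -0.043 -0.76" --pt "0 0 0 0.24 -0.043 -0.76" --pt "0 0 0 0.24 -0.043 -0.76" --pt "0 0 0 0.24 -0.043 -0.76"

```text
clock: 14.78
position: [588.4, -265.7, 135.2]
ee_rot: [-0.391, 0.907, -0.088, 0.13]
contact_force: [-1.8, 1.4, 4.1]
gripper_width: 17.1
grasp_force: 59.4
```

Emit:
play_rows --pt "0 0 0 0.24 -0.043 -0.76" --pt "0 0 0 0.24 -0.043 -0.76" --pt "0 0 0 0.24 -0.043 -0.76" --pt "0 0 0 0.24 -0.043 -0.76" --pt "0 0 0 0.24 -0.043 -0.76" --pt "0 0 0 0.24 -0.043 -0.76" --pt "0 0 0 0.24 -0.043 -0.76" --pt "0 0 0 0.24 -0.043 -0.76" --pt "0 0 0 0.24 -0.043 -0.76" --pt "0 0 0 0.24 -0.043 -0.76" --pt "0 0 0 0.24 -0.043 -0.76" --pt "0 0 0 0.24 -0.043 -0.76" --pt "0 0 0 0.24 -0.043 -0.76" --pt "0 0 0 0 0 0" --pt "0 0 0 0 0 0" --pt "0 0 0 0 0 0" --pt "0 0 0 0 0 0"

```text
clock: 16.2
position: [588.3, -265.2, 135.1]
ee_rot: [0.132, 0.979, -0.009, 0.154]
contact_force: [-2.5, 5.4, 5.0]
gripper_width: 16.9
grasp_force: 59.8
```

```bash
python3 - <<'E' | tail -2
from fit import *
p,q=tgt(42,2.78); delta(p,q); delta(p,q*R.from_euler('z',np.pi))
E
```

```text
shift [ 0.4 -0.8 -0.2] turn [-8.84  1.65 27.93]
shift [ 0.4 -0.8 -0.2] turn [ 0.24 -0.09 -0.61]
```

Emit:
play_rows --pt "0 0 0 0.1 -0.02 -0.3" --pt "0 0 0 0.1 -0.02 -0.3" --pt "0 0 0 0 0 0" --pt "0 0 0 0 0 0" --pt "0 0 0 0 0 0"

```text
clock: 16.62
position: [588.4, -265.2, 135.2]
ee_rot: [0.164, 0.974, -0.004, 0.154]
contact_force: [-2.3, 4.9, 4.7]
gripper_width: 17.2
grasp_force: 59.9
```

Emit:
play_rows --pt "0 0 0 0 0 0" --pt "0 0 0 0 0 0" --pt "0 0 0 0 0 0" --pt "0 0 0 0 0 0" --pt "0 0 0 0 0 0" --gripper 0.6

```text
clock: 17.03
position: [588.3, -266.2, 134.4]
ee_rot: [0.165, 0.974, -0.004, 0.154]
contact_force: [0.7, -0.2, -0.7]
gripper_width: 51.4
grasp_force: 0.0
```

Emit:
play_rows --pt "-1.5 0.3 5 0 0 0" --pt "-3 0.5 9.5 0 0 0" --pt "-5 0.9 16 0 0 0" --pt "-6 1 19 0 0 0" --pt "-6 1 19 0 0 0" --pt "-6 1 19 0 0 0" --pt "-6 1 19 0 0 0" --pt "-10 0 20 0 0 0" --pt "-15 0 20 0 0 0" --pt "-15 0 20 0 0 0" --pt "-15 0 10 0 0 0" --pt "0 0 0 0 0 0" --pt "0 0 0 0 0 0" --pt "0 0 0 0 0 0"

```text
clock: 18.2
position: [499.7, -260.1, 311.2]
ee_rot: [0.165, 0.974, -0.004, 0.154]
contact_force: [-0.5, -0.0, 0.4]
gripper_width: 51.5
grasp_force: 0.0
```

```bash
python3 - <<'E' | tail -3
from fit import *
snap('side','s6');snap('scene','q6');snap('wrist','w6');print(read_state()['joints'].round(2))
def cr(im,x,y,w,h): return cv2.resize(im[y:y+h,x:x+w],(400,300),interpolation=cv2.INTER_CUBIC)
a=cv2.imread('pics/s6.png');b=cv2.imread('pics/q6.png');w=cv2.imread('pics/w6.png')
c=cam('w6'); x,y=proj(c,W(k,P(0,0,20))).astype(int); print(x,y); x=min(max(x-100,0),440);y=min(max(y-75,0),250)
cv2.imwrite('pics/v6.png',np.vstack([np.hstack([cr(a,0,0,640,400),cr(a,260,110,100,75)]),np.hstack([cr(b,205,110,300,225),cr(w,x,y,200,150)])]))
E
```

```text
R dial tool z [ 0.30429408 -0.05372257 -0.951     ]
[-0.19  0.11 -0.25  0.   -0.9  -1.71]
328 199
```

View pics/v6.png

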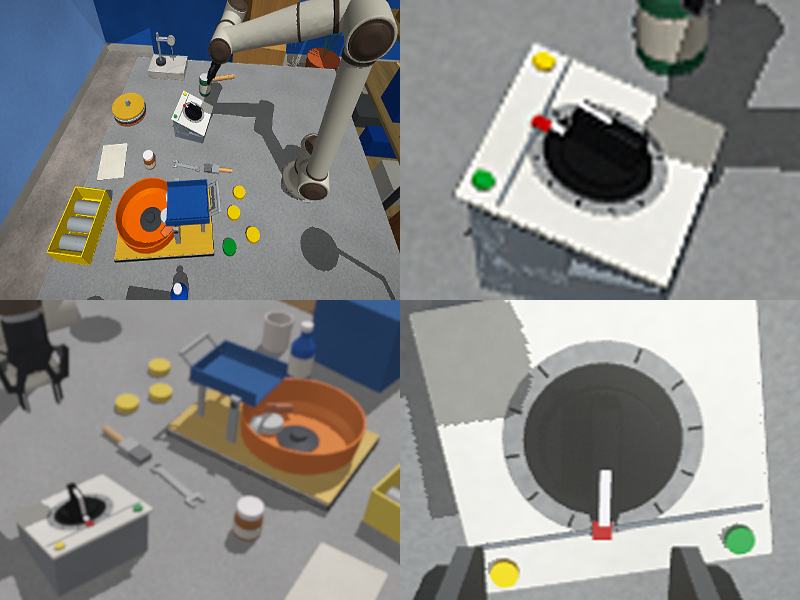

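The wrist crop shows the pointer stripe (605,470)→(604,525) meeting the red mark's centre (602,531). The tray is level and empty, the blanks are in the bowl, the bystanders haven't moved, and the gripper is clear of everything.

```bash
python3 -c "
from bench import job_done
print(job_done())"
```

```text
the job is handed in; nothing more can be done
None
```

I handed the job in at about 18 s: the three blanks are in the bowl, the empty tray is back at its level rest, the dial pointer is on the red mark, and nothing around was disturbed in the last pictures; the judge's verdict was not shown.

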